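# Put the soldering supplies back into the fitted tray

## Task

Put the soldering supplies back into the fitted wooden tray, each in the pocket cut for it: the white flux jar in the middle-sized round well, the solder tin in the widest round well, the dropper bottle in the narrow round well and the steel bench block flat in the square recess. Each must sit on the bottom of its own pocket, and the dropper bottle must stay upright all the way, or it leaks. The glue bottle and the black rubber block do not belong to the set: leave them where they are.

Things in the scene. Friction and masses are not known exactly. Their poses are not given: they have to be found in the camera images.
- flux_jar: White plastic screw jar with a slightly wider lid, standing: 48 mm across the lid (the upper 13 mm), 45 mm across the body, 29 mm high, about 85 g. Loose. Origin at the centre of its underside, z up. On its left the tray is screened by two red torch hoses across the bench (up to 0.1 m high) and a torch leaning on a brick (up to 0.22 m): carry things over them.
- solder_tin: Round cream-yellow tin with a flat lid, standing: 56 mm across the lid (the upper 11 mm), 54 mm across the body, 27 mm high, about 90 g. Wider than the flux jar. Loose. Origin at the centre of its underside, z up. On its left the tray is screened by two red torch hoses across the bench (up to 0.1 m high) and a torch leaning on a brick (up to 0.22 m): carry things over them.
- dropper_bottle: Slim amber bottle with a black rubber dropper cap, standing: body 29 mm across up to 52 mm height, cap 15 mm across, 93 mm high in all, about 60 g. Loose. Origin at the centre of its underside, z up. Once it stands in the tray it can be in the way of a gripper's body over the pockets beside it.
- bench_block: Grey steel bench block, a flat square plate 56 x 56 x 12 mm, 0.31 kg, lying flat. Loose. Origin at the centre of its underside, z up, x and y along its edges.
- jar_block: Block with the middle-sized round well, for the flux jar. Fixed block 81.5 x 81.5 x 20 mm, one of four, 2 x 2, 82 mm apart, in a dark tray (180 x 180 mm outside, rim 4 mm below block tops); their order varies. Origin: centre of its underside, 4 mm above the bench; z up, x and y along its edges. Well: centred, 58 mm across, mouth bevelled 2 mm, 12 mm deep, green felt floor 8 mm above origin.
- tin_block: Block with the widest round well, for the solder tin. Fixed block 81.5 x 81.5 x 20 mm, one of four, 2 x 2, 82 mm apart, in a dark tray (180 x 180 mm outside, rim 4 mm below block tops); their order varies. Origin: centre of its underside, 4 mm above the bench; z up, x and y along its edges. Well: centred, 70 mm across, mouth bevelled 2 mm, 12 mm deep, green felt floor 8 mm above origin.
- bottle_block: Block with the narrow round well, for the dropper bottle. Fixed block 81.5 x 81.5 x 20 mm, one of four, 2 x 2, 82 mm apart, in a dark tray (180 x 180 mm outside, rim 4 mm below block tops); their order varies. Origin: centre of its underside, 4 mm above the bench; z up, x and y along its edges. Well: centred, 42 mm across, mouth bevelled 2 mm, 14 mm deep, green felt floor 6 mm above origin.
- plate_block: Block with the square recess, for the steel bench block. Fixed block 81.5 x 81.5 x 20 mm, one of four, 2 x 2, 82 mm apart, in a dark tray (180 x 180 mm outside, rim 4 mm below block tops); their order varies. Origin: centre of its underside, 4 mm above the bench; z up, x and y along its edges. Recess: centred, 70 x 70 mm, mouth bevelled 2 mm, 5 mm deep, green felt floor 15 mm above origin.
- glue_bottle: White glue bottle with a red tip, standing: 48 mm across up to 78 mm height, a neck above, 120 mm high. Loose; stands among the supplies but does not belong to them. Leave it. Origin at the centre of its underside, z up.
- rubber_block: Black rubber block, 76 x 76 x 20 mm, lying flat; too wide for the square recess. Loose. Leave it. Origin at the centre of its underside, z up.
Mind the look-alikes: they are no part of the job. What is shaped like the plate_block but pink is not meant.

How it is judged:
By the outcome, as a careful person would: the job done as asked, in the order asked, and still so for the second after the job is handed in, with the robot touching nothing.
It also fails if it takes over 115 s, if anything falls off the work surface, if the arm or the gripper's body presses on something with over 40 N, if the wrist force passes 120 N, or if a joint passes its speed limit or range.

## Robot

A 6-joint arm with a two-finger parallel gripper is mounted at the origin on a cart in front of the work surface, level with it; the furniture and walls round the work are solid. World frame = base frame: x ahead of the robot, y to its left, z up, the work surface at z = 0. Lengths are in m, angles in rad, forces in N, time in s.
With the tool pointing down it reaches from about 0.25 to 0.725 m from the base axis. Payload 4 kg.
Tool frame: the origin (TCP) lies at the very end of the fingers, on their centre line; the grasp point (between the pads) lies 19 mm behind it; z points along the fingers, y is the line along which they close (so a half turn about z gives the same grasp; the last joint's range is limited). The gripper opens to 85 mm and grips with 20 to 120 N. Pads are 22 mm wide; open, the fingers measure 114 mm over their backs; the gripper's body (76 mm by 85 mm) begins 54 mm behind the grasp point. The pads swing forward as they close: fully open they stand 13 mm farther back than shut.
Start: joints at [1.138, 0.241, 0.005, 1.335, 0, 1.571], TCP at [0.21, 0.454, 0.231] pointing down, gripper open.
Joint ranges: [-2.72, 2.72], [-1.05, 1.87], [-1.09, 1.28], [-1.99, 2.15], [-1.42, 1.44], [-3.14, 3.14]. Speed limits (rad/s): [2.79, 2.79, 3.14, 3.14, 3.14, 3.14].

## Interface

Orientations are given as a unit quaternion [x, y, z, w].
In Python, from workcell import bot, vision, workorder, boxes_of gives the robot as it stands.
- The arm moves only by the tool send_rows, never from a script. Its argument "motion" is text: rows parted by semicolons, each of 5 numbers parted by spaces: the closure, from -1 (fully open) to 1 (shut), so that 0 is half open, then the shift along the tool's x, y, z in cm, then the turn about the tool's z in rad. In form: claw x y z twist; .... A call has 1 to 5 rows; each row is the pose to reach, as a shift and turn from the pose commanded when the call began, along the tool's axes at that moment; what a row does not reach only later rows make up. A row lasts 1/10 s, in which the tool goes at most 50 mm and 8.59 degrees, less where a joint would pass 70% of its speed; a pose out of reach is approached as far as the arm can. A call with a gripper value outside its range is refused whole. The fingers move at their own pace and stop on an object; the grip force is fixed at half the most. Time passes only in rows, so rows that repeat a pose let the fingers close. It gives the time, the measured TCP pose, the force, the opening and the grip force at its end, in the units of the state.
- bot.get_obs(): the state, without advancing time (a new reading comes with each control period).
- vision.camera(name): name is "side" or "top" or "wrist"; returns the picture (420x560x3 uint8, red, green, blue); there is no depth.
- vision.camera_model(name): a dict with "fov_y" (degrees; the focal length in pixels is half the picture's height over the tangent of half this angle, whatever the lens; pixels are square), "cx", "cy" (the principal point, pixels), "world_from_camera" (4x4, takes a point from camera to world coordinates); the wrist camera has in their place "hand_eye" (4x4, takes a point from camera to tool coordinates, whose origin is the TCP and whose axes are the flange's). Camera axes: x right, y down, z forward; pixel columns grow to the right and rows downward; lengths in m; the calibration is good to about 2 mm. A picture is of the moment at which its call begins: read the wrist's pose just before it. camera_model takes no time and is no camera call.
- workorder.job_done(): hands the job in; it is judged then, once.
Trained networks look in the newest picture that a camera, given by its name, has taken for a name from the list of things; names that differ only in an ending like _2 or _b are one class to them, and where a whole thing is asked for, a point or a joint stands for the part that bears it (a point fixed in the world has none). Each returns a list of dicts, best first, with "conf" (0 to 1); they miss things now and then, are a little off and sometimes report something else, mostly with a low value. They report only what shows in the picture. A call takes as long as a camera call. They do not tell look-alikes from the thing itself.
- boxes_of(camera, target): "rect" ([centre column, centre row, width, height] in pixels, round what is visible of it).
The state is a dict: "clock": time; "joint_pos": joint angles; "joint_vel": joint speeds; "tau": joint torques, N m; "eef_pos": TCP position; "tool_rot": TCP orientation; "ft_force": force on the tool from outside, world axes, zero at the start; "ft_torque": the same for the moment, N m; "grip_width": finger opening in m; "grasp_force": force on a finger pad.
Only numpy, scipy, OpenCV 4.12 (cv2) and the standard library are available. Lean on these libraries where they do the work, as an engineer would, in place of code of your own. Each camera call takes 0.05 s, during which the arm holds its last target. There are 200 camera calls.

## Working session

There is one attempt and no reset: what is moved stays moved. The work goes in short steps, Python scripts to look and compute and a tool call to move; the robot and the scene stay as the last step left them, time stands still between calls to the robot, and variables do not carry over. Pictures are saved under pics/ and viewed, at most 14 in all, crops included, and the job is handed in when it is done.

Besides the shell and the picture viewer there is one more tool, called after ">>>" in YAML: its name, and indented under it one key for each argument. send_rows: Moves the arm, as the interface text tells. Its arguments: {"type":"object","properties":{"motion":{"type":"string"}},"required":["motion"]}

```bash
ls; mkdir -p pics; cat > h.py <<'E'
import numpy as np, cv2
from workcell import bot, vision, workorder, boxes_of
from scipy.spatial.transform import Rotation as R
def model(name,obs=None):
    m=vision.camera_model(name); f=210/np.tan(np.radians(m['fov_y'])/2)
    if name=='wrist':
        o=obs or bot.get_obs(); T=np.eye(4); T[:3,:3]=R.from_quat(o['tool_rot']).as_matrix(); T[:3,3]=o['eef_pos']
        W=T@np.array(m['hand_eye'])
    else: W=np.array(m['world_from_camera'])
    return f,m['cx'],m['cy'],W
def at(mod,u,v,z):
    f,cx,cy,W=mod; d=W[:3,:3]@np.array([(u-cx)/f,(v-cy)/f,1]); p=W[:3,3]
    return p+d*(z-p[2])/d[2]
def proj(mod,P):
    f,cx,cy,W=mod; q=W[:3,:3].T@(np.array(P)-W[:3,3]); return f*q[0]/q[2]+cx,f*q[1]/q[2]+cy
def snap(name,fn=None):
    o=bot.get_obs(); im=vision.camera(name)
    if fn: cv2.imwrite('pics/'+fn,im[...,::-1])
    return im,model(name,o)
E
python3 - <<'E'
from h import *
im,m=snap('top','top1.png')
print(vision.camera_model('top'))
Z=dict(flux_jar=.029,solder_tin=.027,dropper_bottle=.05,bench_block=.012,jar_block=.024,tin_block=.024,bottle_block=.024,plate_block=.024,glue_bottle=.078,rubber_block=.02)
for n,z in Z.items():
    for b in boxes_of('top',n)[:3]:
        r=b['rect']; print(n,round(b['conf'],2),np.round(r,1),np.round(at(m,r[0],r[1],z),3))
snap('side','side1.png')
o=bot.get_obs(); print(o['clock'],o['tool_rot'],o['eef_pos'],vision.camera_model('side'),vision.camera_model('wrist'))
E
```

```text
pics
{'fov_y': 50.73068394830077, 'cx': 277.6511614795176, 'cy': 206.7794955197569, 'world_from_camera': array([[-0.00638121, -0.98529078,  0.17076698,  0.45381279],
       [-0.99997504,  0.00680529,  0.00189813, -0.21492638],
       [-0.00303233, -0.17075061, -0.98530961,  0.94492145],
       [ 0.        ,  0.        ,  0.        ,  1.        ]])}
flux_jar 0.62 [279.6 200.6  41.1  39.1] [ 0.626 -0.217  0.029]
flux_jar 0.59 [364.6 307.9  22.   27.5] [ 0.404 -0.387  0.029]
solder_tin 0.77 [401.2 249.6  31.9  24.4] [ 0.521 -0.468  0.027]
dropper_bottle 0.63 [191.8 287.3  17.5  15.4] [ 0.448 -0.041  0.05 ]
bench_block 0.59 [151.1 260.3  27.2  25.8] [0.504 0.053 0.012]
jar_block 0.76 [281.4 239.   38.9  40. ] [ 0.545 -0.221  0.024]
tin_block 0.9 [321.1 199.2  42.7  35.3] [ 0.629 -0.305  0.024]
tin_block 0.5 [153.7 204.9  38.   39.9] [0.619 0.049 0.024]
bottle_block 0.92 [281.1 199.4  43.1  36.9] [ 0.629 -0.221  0.024]
plate_block 0.66 [319.2 239.3  36.4  42. ] [ 0.544 -0.299  0.024]
plate_block 0.61 [302.2 132.9  46.9  44.2] [ 0.776 -0.268  0.024]
glue_bottle 0.59 [292.9 295.8  16.7  21.
[... 275 characters left out ...]
'world_from_camera': array([[-0.89165792, -0.29058093,  0.34714389,  0.31957618],
       [-0.45270539,  0.57570679, -0.68089611,  0.37598978],
       [-0.00199767, -0.76428032, -0.64488107,  0.59071719],
       [ 0.        ,  0.        ,  0.        ,  1.        ]])} {'fov_y': 62.45180530233467, 'cx': 284.0869912305536, 'cy': 210.74712040192446, 'hand_eye': array([[ 5.57020064e-04, -9.48742468e-01, -3.16049710e-01,
         8.13666188e-02],
       [ 9.99999198e-01,  8.87919776e-04, -9.02983213e-04,
        -4.57084823e-05],
       [ 1.13732531e-03, -3.16048953e-01,  9.48742202e-01,
        -1.41949490e-01],
       [ 0.00000000e+00,  0.00000000e+00,  0.00000000e+00,
         1.00000000e+00]])}
```

View pics/top1.png

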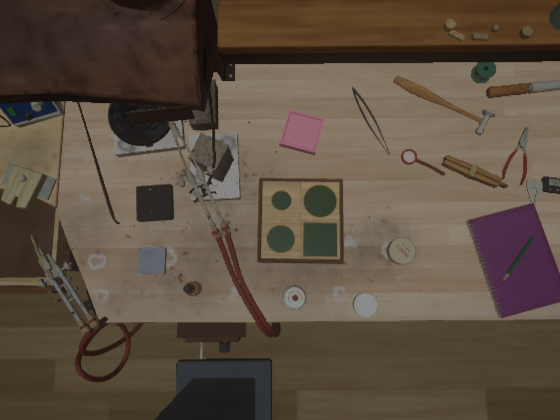

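View pics/side1.png

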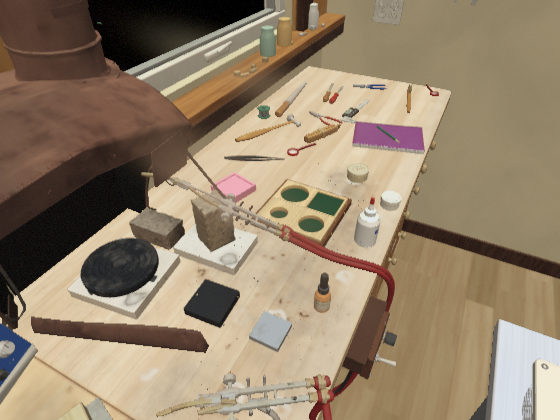

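Candidates in the top view: the tray's square recess is at (320,239), green-floored in wood. The pink look-alike at (302,132) is not meant. Wells are the narrow one at (282,200), the widest at (320,201) and the middle one at (281,239). The white jar is at (365,305), the cream tin at (401,251), the dropper at (192,288) and the steel plate at (152,260). The glue bottle (294,297) and the rubber block (154,203) stay where they are. I'm lifting and aligning the tool first.

>>> send_rows:
  motion: "-1 0 0 -5 -0.14; -1 0 0 -9 -0.28; -1 0 0 -9 -0.40; -1 0 0 -9 -0.433; -1 0 0 -9 -0.433"

```text
clock: 1.1
eef_pos: [0.2098, 0.454, 0.3217]
tool_rot: [-0.0, 1.0, 0.0, 0.0]
ft_force: [-0.7, -0.8, -1.4]
grip_width: 0.0854
grasp_force: 0.0
```

```bash
python3 - <<'E'
from h import *
o=bot.get_obs(); print(o['eef_pos'],R.from_quat(o['tool_rot']).as_matrix().round(3),o['joint_pos'])
im=cv2.imread('pics/top1.png'); cv2.imwrite('pics/c1.png',cv2.resize(im[160:330,130:430],None,fx=2.6,fy=2.6,interpolation=2))
m=model('top'); h=cv2.cvtColor(im,cv2.COLOR_BGR2HSV)
g=((h[...,0]>45)&(h[...,0]<90)&(h[...,1]>60)&(h[...,2]<110)).astype(np.uint8)
n,l,s,c=cv2.connectedComponentsWithStats(g)
for i in range(1,n):
    if s[i,4]>120: print(s[i],c[i].round(1),at(m,*c[i],.013).round(4))
E
```

```text
[0.20978833 0.4540394  0.32172097] [[-1.    -0.     0.   ]
 [-0.     1.     0.001]
 [-0.     0.001 -1.   ]] [1.13796297e+00 2.21395945e-01 2.12866502e-01 1.56131798e+00
 8.23605466e-06 1.13793899e+00]
[472  62  24  21 312] [484.2  70.6] [ 0.9233 -0.6802  0.013 ]
[305 197  30  19 224] [319.4 206.1] [ 0.6162 -0.3022  0.013 ]
[507 237  27  37 121] [520.1 255.2] [ 0.5091 -0.7197  0.013 ]
```

View pics/c1.png

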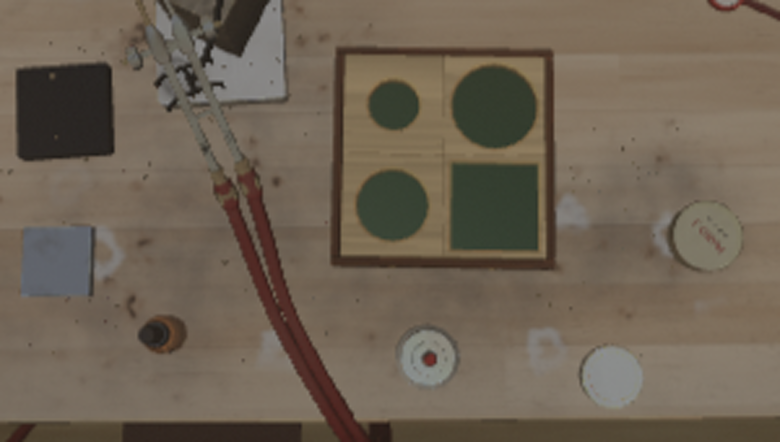

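The crop confirms the layout: the four pockets, plate (58,261), dropper (162,334), jar (611,377) and tin (707,235), all in crop pixels. The pink tray lies outside it.

```bash
python3 - <<'E'
from h import *
m=model('top')
for n,u,v,z in [('bw',394,105,.010),('tw',495,106,.012),('jw',392,205,.012),('pw',495,207,.019),('c1',337,47,.02),('c2',552,49,.02),('c3',554,267,.02),('c4',331,266,.02),('jar',611,377,.029),('tin',707,235,.027),('plate',58,261,.012),('cap',153,333,.09),('p1',22,226,.012),('p2',95,226,.012),('p3',93,296,.012)]:
    print(n,at(m,u/2.6+130,v/2.6+160,z).round(4))
E
```

```text
bw [ 0.6297 -0.2216  0.01  ]
tw [ 0.6279 -0.3047  0.012 ]
jw [ 0.5468 -0.2193  0.012 ]
pw [ 0.5439 -0.3022  0.019 ]
c1 [ 0.6768 -0.1749  0.02  ]
c2 [ 0.6739 -0.352   0.02  ]
c3 [ 0.4955 -0.348   0.02  ]
c4 [ 0.4975 -0.1702  0.02  ]
jar [ 0.41   -0.3883  0.029 ]
tin [ 0.5197 -0.4693  0.027 ]
plate [0.5033 0.0502 0.012 ]
cap [ 0.4464 -0.0436  0.09  ]
p1 [0.5317 0.0806 0.012 ]
p2 [0.5313 0.0214 0.012 ]
p3 [0.4752 0.021  0.012 ]
```

>>> send_rows:
  motion: "-1 -3 -4 0 0; -1 -6 -8 0 0; -1 -9 -13 0 0; -1 -12 -17 0 0; -1 -15 -21 0 0"

```text
clock: 1.6
eef_pos: [0.3553, 0.2488, 0.3212]
tool_rot: [-0.0, 1.0, -0.0, 0.0]
ft_force: [1.0, 1.1, 0.6]
grip_width: 0.0854
grasp_force: 0.0
```

>>> send_rows:
  motion: "-1 -1 -5 0 0; -1 -2 -10 0 0; -1 -3 -15 0 0; -1 -4 -20 0 0; -1 -4 -24 0 0"

```text
clock: 2.1
eef_pos: [0.3951, 0.0083, 0.321]
tool_rot: [0.001, 1.0, -0.0, 0.0]
ft_force: [1.0, -0.1, -0.5]
grip_width: 0.0852
grasp_force: 0.0
```

>>> send_rows:
  motion: "-1 0 -5 0 0; -1 0 -10 0 0; -1 0 -15 0 0; -1 0 -20 0 0; -1 0 -24 0 0"

```text
clock: 2.6
eef_pos: [0.3942, -0.232, 0.321]
tool_rot: [0.001, 1.0, -0.0, -0.0]
ft_force: [0.6, -0.0, -0.3]
grip_width: 0.0856
grasp_force: 0.0
```

>>> send_rows:
  motion: "-1 0 -5 2 0; -1 0 -10 5 0; -1 0 -15 9 0; -1 0 -15 13 0; -1 0 -15 13 0"

```text
clock: 3.1
eef_pos: [0.3917, -0.379, 0.185]
tool_rot: [0.002, 1.0, 0.004, -0.004]
ft_force: [-0.2, 1.2, -0.6]
grip_width: 0.085
grasp_force: 0.0
```

```bash
python3 - <<'E'
from h import *
im,m=snap('wrist','w1.png'); print(bot.get_obs()['eef_pos'])
for n,z in [('flux_jar',.029),('solder_tin',.027),('jar_block',.024),('plate_block',.024)]:
    for b in boxes_of('wrist',n)[:2]:
        r=b['rect']; print(n,b['conf'],np.round(r,1),at(m,r[0],r[1],z).round(4), (at(m,r[0]+r[2]/2,r[1],z)-at(m,r[0]-r[2]/2,r[1],z)).round(3))
E
```

```text
[ 0.3922062  -0.37850911  0.18612282]
flux_jar 0.61 [275.6 207.9  51.5  51.2] [ 0.4054 -0.3858  0.029 ] [0.    0.047 0.   ]
solder_tin 0.67 [205.3 309.1  45.   55.6] [ 0.512  -0.4575  0.027 ] [ 0.     0.045 -0.   ]
jar_block 0.83 [441.9 329.9  89.7  67.3] [ 0.5409 -0.2144  0.024 ] [0.001 0.094 0.   ]
jar_block 0.7 [444.2 239.   93.6  84.3] [ 0.4387 -0.2262  0.024 ] [0.001 0.089 0.   ]
plate_block 0.77 [359.4 329.9  77.1  72.1] [ 0.5402 -0.3003  0.024 ] [0.001 0.08  0.   ]
```

View pics/w1.png

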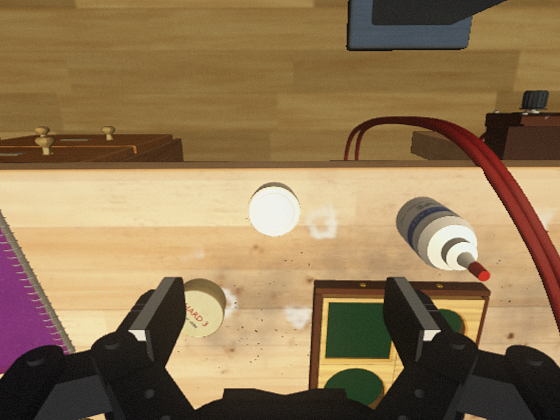

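>>> send_rows:
  motion: "-1 0 0 0 0; -1 0 0 0 0"

```text
clock: 3.55
eef_pos: [0.396, -0.3794, 0.1934]
tool_rot: [-0.001, 1.0, -0.001, 0.001]
ft_force: [0.1, -0.6, 0.3]
grip_width: 0.0852
grasp_force: 0.0
```

>>> send_rows:
  motion: "-1 -1.2 -0.8 4 0; -1 -1.2 -0.8 8 0; -1 -1.2 -0.8 12 0; -1 -1.2 -0.8 13.5 0; -1 -1.2 -0.8 13.5 0"

```text
clock: 4.05
eef_pos: [0.4056, -0.3856, 0.0541]
tool_rot: [-0.0, 1.0, 0.002, -0.002]
ft_force: [0.3, -0.0, 1.0]
grip_width: 0.0856
grasp_force: 0.0
```

>>> send_rows:
  motion: "-1 0 0 2 0; -1 0 0 4 0; -1 0 0 4.6 0; -1 0 0 4.6 0; -1 0 0 4.6 0"

```text
clock: 4.55
eef_pos: [0.4079, -0.3882, 0.012]
tool_rot: [-0.0, 1.0, -0.001, 0.001]
ft_force: [0.5, 0.3, 0.1]
grip_width: 0.0853
grasp_force: 0.0
```

Close.

>>> send_rows:
  motion: "1 0 0 0 0; 1 0 0 0 0; 1 0 0 0 0; 1 0 0 0 0; 1 0 0 0 0"

```text
clock: 5.05
eef_pos: [0.4076, -0.388, 0.0116]
tool_rot: [-0.0, 1.0, -0.001, 0.001]
ft_force: [-1.3, -0.5, 5.7]
grip_width: 0.0462
grasp_force: 61.5
```

>>> send_rows:
  motion: "1 0 0 0 0; 1 0 0 0 0; 1 0 0 0 0"

```text
clock: 5.35
eef_pos: [0.4076, -0.388, 0.0116]
tool_rot: [-0.0, 1.0, -0.001, 0.001]
ft_force: [-0.1, 1.0, 5.8]
grip_width: 0.0462
grasp_force: 61.5
```

>>> send_rows:
  motion: "1 0 0 -3 0; 1 0 0 -6 0; 1 0 0 -9 0; 1 0 0 -9 0; 1 0 0 -9 0"

```text
clock: 5.85
eef_pos: [0.4071, -0.3877, 0.1008]
tool_rot: [-0.0, 1.0, -0.0, 0.001]
ft_force: [-0.7, 0.4, -1.5]
grip_width: 0.0461
grasp_force: 61.8
```

```bash
python3 - <<'E'
from h import *
im,m=snap('wrist','w2.png'); o=bot.get_obs(); print(o['eef_pos'],o['grip_width'],o['grasp_force'])
E
```

```text
[ 0.40638122 -0.38695174  0.09954184] 0.04591550834409762 61.813777685165405
```

View pics/w2.png

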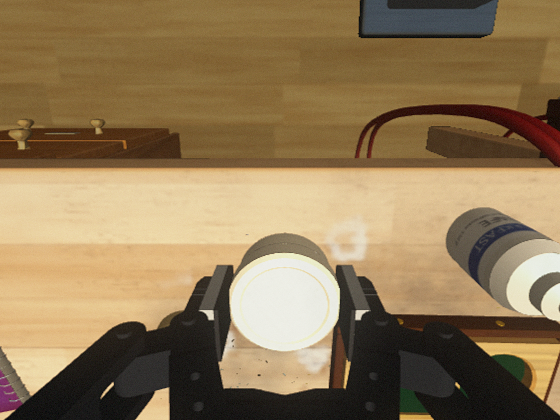

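>>> send_rows:
  motion: "1 -4 0 -2 0; 1 -8 0 -4 0; 1 -11 1 -6 0; 1 -11 1 -6 0; 1 -11 1 -6 0"

```text
clock: 6.4
eef_pos: [0.5168, -0.3765, 0.1583]
tool_rot: [-0.001, 1.0, 0.001, -0.001]
ft_force: [-0.2, 0.7, -1.6]
grip_width: 0.0463
grasp_force: 61.8
```

>>> send_rows:
  motion: "1 -1.5 4 0 0; 1 -3 8 0 0; 1 -3 11 0 0; 1 -3 15.5 0 0; 1 -3 15.5 0 0"

```text
clock: 6.9
eef_pos: [0.5441, -0.2174, 0.158]
tool_rot: [-0.002, 1.0, 0.002, -0.003]
ft_force: [0.4, -0.8, -1.1]
grip_width: 0.0461
grasp_force: 62.0
```

>>> send_rows:
  motion: "1 0 0 0 0; 1 0 0 0 0; 1 0 0 0 0"

```text
clock: 7.2
eef_pos: [0.5462, -0.2237, 0.1597]
tool_rot: [0.001, 1.0, 0.0, -0.001]
ft_force: [0.9, 0.3, -0.8]
grip_width: 0.0463
grasp_force: 62.0
```

```bash
python3 - <<'E'
from h import *
im,m=snap('wrist','w3.png'); o=bot.get_obs(); print(o['eef_pos'],o['grip_width'],o['grasp_force'])
i2,m2=snap('top'); cv2.imwrite('pics/t3.png',i2[...,::-1])
P=o['eef_pos'];print(proj(m,[P[0],P[1],P[2]-.0116+.029]))
for n in ['jar_block','plate_block','tin_block','bottle_block']:
    for b in boxes_of('wrist',n)[:2]:
        r=b['rect']; print(n,b['conf'],np.round(r,1),at(m,r[0],r[1],.024).round(4))
E
```

```text
[ 0.54634232 -0.22373039  0.15980291] 0.046064893257499885 62.00441122055054
(np.float64(284.29704682844687), np.float64(302.5679626718938))
jar_block 0.96 [292.1 195.6 103.5  98.1] [ 0.5437 -0.2173  0.024 ]
plate_block 0.75 [192.6 192.6 107.3  98.3] [ 0.541  -0.2999  0.024 ]
plate_block 0.6 [255.7 376.2  73.7  34.1] [ 0.7318 -0.2527  0.024 ]
tin_block 0.88 [197.9 278.   95.8  83.8] [ 0.6208 -0.3019  0.024 ]
tin_block 0.41 [286.5 291.2 107.8 118.2] [ 0.6345 -0.2219  0.024 ]
bottle_block 0.79 [291.1 255.2  92.2  28.6] [ 0.5983 -0.2179  0.024 ]
```

View pics/w3.png

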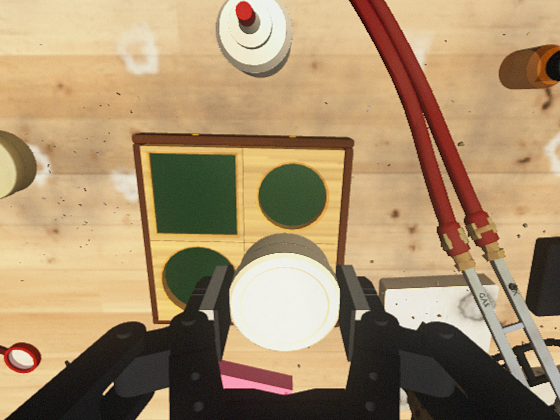

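>>> send_rows:
  motion: "1 0.2 0.6 3 0; 1 0.2 0.6 6 0; 1 0.2 0.6 9 0; 1 0.2 0.6 11.3 0; 1 0.2 0.6 11.3 0"

```text
clock: 8.0
eef_pos: [0.5419, -0.2153, 0.0436]
tool_rot: [-0.0, 1.0, 0.001, -0.004]
ft_force: [-1.0, 0.7, -1.0]
grip_width: 0.0463
grasp_force: 62.0
```

>>> send_rows:
  motion: "1 0 0 0 0; 1 0 0 1 0; 1 0 0 1.7 0; 1 0 0 2.2 0; 1 0 0 2.2 0"

```text
clock: 8.5
eef_pos: [0.5443, -0.2162, 0.0246]
tool_rot: [-0.0, 1.0, 0.0, -0.001]
ft_force: [-1.2, 0.3, -1.0]
grip_width: 0.0462
grasp_force: 62.0
```

>>> send_rows:
  motion: "1 0 0 0 0; -0.5 0 0 0 0; -0.5 0 0 0 0; -0.5 0 0 0 0; -0.5 0 0 0 0"

```text
clock: 9.0
eef_pos: [0.5451, -0.2165, 0.0256]
tool_rot: [-0.0, 1.0, -0.0, 0.0]
ft_force: [-0.6, 0.4, -0.1]
grip_width: 0.0641
grasp_force: 0.0
```

>>> send_rows:
  motion: "-0.5 0 0 -2 0; -0.5 0 0 -5 0; -0.5 0 0 -9 0; -0.5 0 0 -12 0; -1 0 0 -12 0"

```text
clock: 9.5
eef_pos: [0.5482, -0.2177, 0.1511]
tool_rot: [-0.0, 1.0, -0.002, 0.005]
ft_force: [0.1, -0.0, -0.4]
grip_width: 0.0767
grasp_force: 0.0
```

>>> send_rows:
  motion: "-1 0 -5 0 0; -1 0 -10 0 0; -1 2 -14 0 0; -1 5 -14 0 0; -1 5 -14 0 0"

```text
clock: 10.0
eef_pos: [0.4904, -0.3571, 0.1435]
tool_rot: [0.002, 1.0, 0.001, -0.003]
ft_force: [0.1, -0.1, -0.0]
grip_width: 0.0855
grasp_force: 0.0
```

>>> send_rows:
  motion: "-1 0 -4 0 0; -1 0 -7 0 0; -1 0 -7 0 0; -1 0 -7 0 0"

```text
clock: 10.4
eef_pos: [0.4949, -0.4263, 0.1445]
tool_rot: [0.0, 1.0, 0.001, -0.0]
ft_force: [-0.8, 0.0, 1.0]
grip_width: 0.0854
grasp_force: 0.0
```

```bash
python3 - <<'E'
from h import *
im,m=snap('wrist','w4.png'); o=bot.get_obs(); print(o['eef_pos'],o['grip_width'])
for n,z in [('flux_jar',.041),('solder_tin',.027),('tin_block',.024),('jar_block',.024)]:
    for b in boxes_of('wrist',n)[:2]:
        r=b['rect']; print(n,b['conf'],np.round(r,1),at(m,r[0],r[1],z).round(4))
E
```

```text
[ 0.49505109 -0.42554626  0.14464318] 0.08536258032312292
flux_jar 0.87 [530.4 264.4  57.1  63.6] [ 0.5396 -0.2324  0.041 ]
solder_tin 0.84 [234.1 229.4  70.9  72.9] [ 0.5156 -0.4665  0.027 ]
tin_block 0.63 [422.8 337.1 100.6  80.5] [ 0.6217 -0.3003  0.024 ]
tin_block 0.46 [522.8 117.   74.5  75.6] [ 0.4284 -0.2515  0.024 ]
jar_block 0.56 [517. 257.  83.  93.] [ 0.5415 -0.2317  0.024 ]
```

View pics/w4.png

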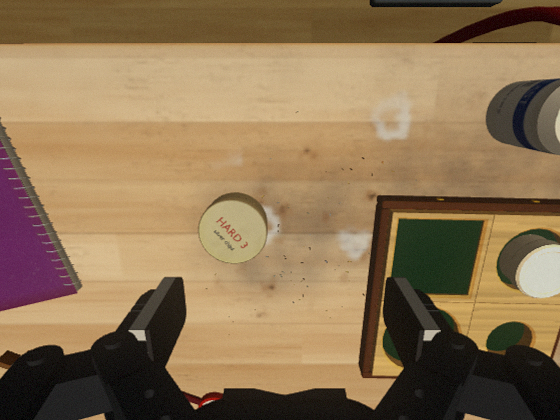

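>>> send_rows:
  motion: "-1 -1 -2 2 0; -1 -2.2 -4.2 5 0; -1 -2.2 -4.2 8 0; -1 -2.2 -4.2 8.5 0; -1 -2.2 -4.2 8.5 0"

```text
clock: 11.15
eef_pos: [0.5162, -0.4669, 0.0591]
tool_rot: [-0.001, 1.0, 0.001, -0.001]
ft_force: [0.2, -0.2, 1.2]
grip_width: 0.0852
grasp_force: 0.0
```

>>> send_rows:
  motion: "-1 0 0 2 0; -1 0 0 4 0; -1 0 0 4.7 0; -1 0 0 4.7 0; -1 0 0 4.7 0"

```text
clock: 11.65
eef_pos: [0.5179, -0.4689, 0.0153]
tool_rot: [-0.0, 1.0, -0.001, 0.001]
ft_force: [-0.0, 0.0, -0.2]
grip_width: 0.0855
grasp_force: 0.0
```

>>> send_rows:
  motion: "-1 0 0 0.4 0; -1 0 0 0.4 0; 1 0 0 0.4 0; 1 0 0 0.4 0; 1 0 0 0.4 0"

```text
clock: 12.15
eef_pos: [0.5175, -0.4689, 0.0104]
tool_rot: [-0.0, 1.0, -0.001, 0.001]
ft_force: [0.1, 0.2, 0.5]
grip_width: 0.0533
grasp_force: 62.9
```

>>> send_rows:
  motion: "1 0 0 0 0; 1 0 0 0 0; 1 0 0 0 0; 1 0 0 0 0; 1 0 0 0 0"

```text
clock: 12.65
eef_pos: [0.5174, -0.4689, 0.0101]
tool_rot: [-0.0, 1.0, -0.001, 0.001]
ft_force: [0.4, 0.0, 4.9]
grip_width: 0.0535
grasp_force: 63.5
```

>>> send_rows:
  motion: "1 0 0 -3 0; 1 0 0 -7 0; 1 0 0 -11 0; 1 0 0 -13 0; 1 0 0 -13 0"

```text
clock: 13.15
eef_pos: [0.5185, -0.4698, 0.1431]
tool_rot: [-0.0, 1.0, -0.002, 0.002]
ft_force: [-0.1, 0.4, -0.8]
grip_width: 0.0534
grasp_force: 63.3
```

>>> send_rows:
  motion: "1 -2 4 0 0; 1 -4 8 0 0; 1 -7 12 0 0; 1 -11 16.5 0 0; 1 -11 16.5 0 0"

```text
clock: 13.65
eef_pos: [0.6289, -0.2974, 0.1358]
tool_rot: [-0.004, 1.0, 0.002, -0.002]
ft_force: [1.0, -0.3, -1.2]
grip_width: 0.0535
grasp_force: 63.3
```

>>> send_rows:
  motion: "1 0 0 0 0; 1 0 0 0 0; 1 0 0 0 0"

```text
clock: 13.95
eef_pos: [0.6254, -0.3049, 0.1382]
tool_rot: [0.001, 1.0, 0.0, -0.001]
ft_force: [-0.4, -1.1, -0.5]
grip_width: 0.0538
grasp_force: 63.3
```

```bash
python3 - <<'E'
from h import *
im,m=snap('wrist','w5.png'); o=bot.get_obs(); P=o['eef_pos']; print(P,o['grip_width'],o['grasp_force'])
print(proj(m,[P[0],P[1],P[2]-.0113+.027]),[np.round(proj(m,[x,y,.024])) for x,y in [(.6208,-.3019),(.628,-.3047)]])
for n,z in [('flux_jar',.041),('solder_tin',P[2]+.016),('tin_block',.024),('plate_block',.024),('bottle_block',.024)]:
    for b in boxes_of('wrist',n)[:2]:
        r=b['rect']; print(n,b['conf'],np.round(r,1),at(m,r[0],r[1],z).round(4))
E
```

```text
[ 0.62548926 -0.3050583   0.1386409 ] 0.054079224660898685 63.32691192626953
(np.float64(283.8194763643803), np.float64(300.54525249228493)) [array([288., 201.]), array([285., 210.])]
flux_jar 0.67 [416.2  99.3  76.3  76.6] [ 0.5463 -0.218   0.041 ]
solder_tin 0.92 [286.5 289.9 129.2 135.9] [ 0.6202 -0.3039  0.1546]
tin_block 0.97 [291.9 203.5 106.6 106. ] [ 0.623 -0.299  0.024]
plate_block 0.91 [294.2  91.8 123.4 124.8] [ 0.5413 -0.2978  0.024 ]
plate_block 0.71 [315.9 359.   88.1  73. ] [ 0.7707 -0.2764  0.024 ]
bottle_block 0.88 [397.1 209.1 115.9 101.6] [ 0.6277 -0.2171  0.024 ]
```

View pics/w5.png

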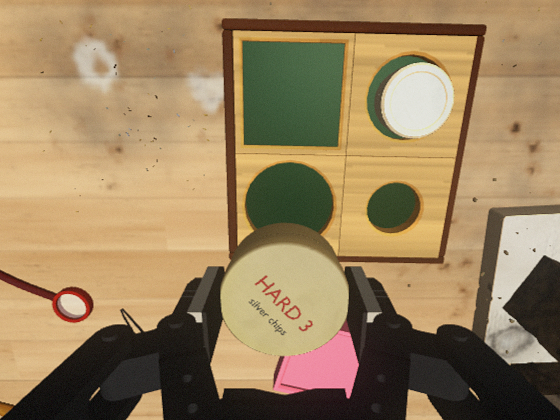

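>>> send_rows:
  motion: "1 0 0.3 3 0; 1 0 0.3 6 0; 1 0 0.3 8.5 0; 1 0 0.3 9.3 0; 1 0 0.3 9.3 0"

```text
clock: 14.75
eef_pos: [0.6257, -0.3001, 0.0448]
tool_rot: [0.0, 1.0, 0.001, -0.001]
ft_force: [-0.4, -0.6, -0.5]
grip_width: 0.0535
grasp_force: 63.3
```

>>> send_rows:
  motion: "1 0 0 0 0; 1 0 0 1 0; 1 0 0 1.6 0; 1 0 0 2.1 0; 1 0 0 2.1 0"

```text
clock: 15.25
eef_pos: [0.6262, -0.3, 0.0242]
tool_rot: [-0.0, 1.0, 0.0, -0.001]
ft_force: [-1.1, -0.6, -1.5]
grip_width: 0.0537
grasp_force: 63.3
```

>>> send_rows:
  motion: "1 0 0 0 0; 1 0 0 0 0"

```text
clock: 15.45
eef_pos: [0.6271, -0.3005, 0.0256]
tool_rot: [-0.0, 1.0, -0.0, 0.0]
ft_force: [0.6, 0.2, 0.8]
grip_width: 0.0535
grasp_force: 63.3
```

>>> send_rows:
  motion: "1 0 0 0.2 0; 1 0 0 0.2 0; -0.7 0 0 0.2 0; -0.7 0 0 0.2 0; -0.7 0 0 0.2 0"

```text
clock: 15.95
eef_pos: [0.6271, -0.3005, 0.0236]
tool_rot: [-0.0, 1.0, -0.0, 0.0]
ft_force: [-0.1, -0.4, -0.3]
grip_width: 0.0726
grasp_force: 0.0
```

>>> send_rows:
  motion: "-0.7 0 0 0 0; -0.7 0 0 -3 0; -0.7 0 0 -7 0; -0.7 0 0 -11 0; -0.7 0 0 -15 0"

```text
clock: 16.45
eef_pos: [0.6267, -0.3003, 0.1749]
tool_rot: [-0.0, 1.0, -0.0, -0.0]
ft_force: [-0.2, -0.1, -0.5]
grip_width: 0.0723
grasp_force: 0.0
```

>>> send_rows:
  motion: "-1 4 0 -3 0; -1 8 0 -6 0; -1 12 2 -9 0; -1 16 5 -9 0; -1 18 9 -9 0"

```text
clock: 16.95
eef_pos: [0.4449, -0.211, 0.265]
tool_rot: [0.002, 1.0, -0.001, 0.001]
ft_force: [1.5, 1.5, 0.0]
grip_width: 0.0856
grasp_force: 0.0
```

>>> send_rows:
  motion: "-1 0 5 0 0; -1 0 10 0 0; -1 0 14 0 0; -1 0 15 0 0; -1 0 15 0 0"

```text
clock: 17.45
eef_pos: [0.4469, -0.0593, 0.2637]
tool_rot: [-0.002, 1.0, -0.0, 0.0]
ft_force: [0.1, 0.0, -0.2]
grip_width: 0.0852
grasp_force: 0.0
```

>>> send_rows:
  motion: "-1 0 0 3 0; -1 0 0 6 0; -1 0 0 6 0; -1 0 0 6 0"

```text
clock: 17.85
eef_pos: [0.4467, -0.0616, 0.2035]
tool_rot: [0.001, 1.0, -0.0, -0.001]
ft_force: [-0.4, 0.3, -0.3]
grip_width: 0.0854
grasp_force: 0.0
```

```bash
python3 - <<'E'
from h import *
im,m=snap('wrist','w6.png'); o=bot.get_obs(); P=o['eef_pos']; print(P,o['grip_width'],o['clock'])
print([np.round(proj(m,[.4464,-.0436,z])) for z in (0,.09)])
for n,z in [('dropper_bottle',.05),('bench_block',.012)]:
    for b in boxes_of('wrist',n)[:2]:
        r=b['rect']; print(n,b['conf'],np.round(r,1),at(m,r[0],r[1],z).round(4))
snap('top','t6.png')
E
```

```text
[ 0.44755878 -0.0615238   0.20436505] 0.08547695194744204 17.9
[array([302., 179.]), array([308., 206.])]
dropper_bottle 0.82 [309.4 187.2  30.9  40. ] [ 0.4417 -0.0396  0.05  ]
dropper_bottle 0.64 [146.8 343.1  79.3  61.3] [ 0.6069 -0.2034  0.05  ]
bench_block 0.63 [395.8 233.5  60.   56.2] [0.5009 0.0538 0.012 ]
```

View pics/w6.png

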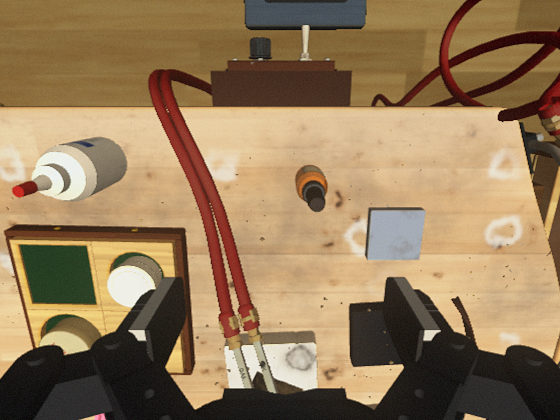

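>>> send_rows:
  motion: "-1 0.3 1 2 0; -1 0.3 2.1 5 0; -1 0.3 2.1 8 0; -1 0.3 2.1 10.5 0; -1 0.3 2.1 10.5 0"

```text
clock: 18.55
eef_pos: [0.4418, -0.0392, 0.0963]
tool_rot: [-0.0, 1.0, 0.0, -0.003]
ft_force: [-0.3, 0.1, 0.1]
grip_width: 0.0854
grasp_force: 0.0
```

>>> send_rows:
  motion: "-1 0 0 2 0; -1 0 0 4 0; -1 0 0 6 0; -1 0 0 7 0; -1 0 0 7 0"

```text
clock: 19.05
eef_pos: [0.444, -0.0395, 0.0284]
tool_rot: [-0.0, 1.0, 0.0, -0.0]
ft_force: [0.0, -0.2, -0.6]
grip_width: 0.0852
grasp_force: 0.0
```

```bash
python3 - <<'E'
from h import *
im,m=snap('wrist','w7.png'); o=bot.get_obs(); P=o['eef_pos']; print(P,o['ft_force'])
print(proj(m,[P[0],P[1],.052]),proj(m,[P[0],P[1],.093]))
E
```

```text
[ 0.44456208 -0.03955207  0.02911138] [-0.17261285 -0.24911664 -0.14038745]
(np.float64(284.1548558141227), np.float64(312.0473543853141)) (np.float64(284.0326647393795), np.float64(396.79924240104674))
```

View pics/w7.png

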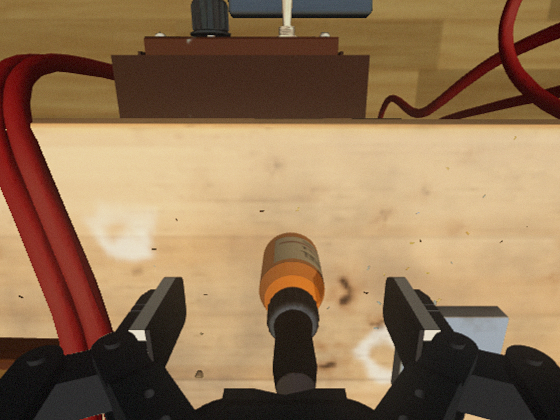

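>>> send_rows:
  motion: "-1 0.3 0.3 0 0; -1 0.3 0.3 0 0; 1 0.3 0.3 0 0; 1 0.3 0.3 0 0; 1 0.3 0.3 0 0"

```text
clock: 19.6
eef_pos: [0.4411, -0.0365, 0.0286]
tool_rot: [-0.0, 1.0, -0.0, 0.0]
ft_force: [-0.2, 0.6, -0.6]
grip_width: 0.044
grasp_force: 0.0
```

>>> send_rows:
  motion: "1 0 0 0 0; 1 0 0 0 0; 1 0 0 0 0; 1 0 0 0 0; 1 0 0 0 0"

```text
clock: 20.1
eef_pos: [0.4412, -0.0364, 0.0286]
tool_rot: [-0.0, 1.0, 0.0, 0.0]
ft_force: [-0.9, 0.3, 5.5]
grip_width: 0.0276
grasp_force: 58.9
```

>>> send_rows:
  motion: "1 0 0 -1 0; 1 0 0 -3 0; 1 0 0 -6 0; 1 0 0 -9 0; 1 0 0 -12 0"

```text
clock: 20.6
eef_pos: [0.4402, -0.0365, 0.1494]
tool_rot: [-0.0, 1.0, -0.0, -0.001]
ft_force: [1.1, 0.3, -1.4]
grip_width: 0.0275
grasp_force: 59.1
```

>>> send_rows:
  motion: "1 0 0 -4 0; 1 0 0 -8 0; 1 0 0 -11 0; 1 0 0 -12 0; 1 0 0 -12 0"

```text
clock: 21.1
eef_pos: [0.4415, -0.0365, 0.2694]
tool_rot: [-0.0, 1.0, -0.0, 0.001]
ft_force: [0.3, 0.4, -1.3]
grip_width: 0.0276
grasp_force: 59.1
```

>>> send_rows:
  motion: "1 0 -3 0 0; 1 0 -7 0 0; 1 -1 -11 0 0; 1 -3 -15 0 0; 1 -6 -18 0 0"

```text
clock: 21.6
eef_pos: [0.4993, -0.2183, 0.2659]
tool_rot: [0.001, 1.0, 0.001, -0.002]
ft_force: [1.1, 0.8, -0.1]
grip_width: 0.0277
grasp_force: 59.2
```

>>> send_rows:
  motion: "1 -4 0 0 0; 1 -8 0 2 0; 1 -11 0 5 0; 1 -12.6 0 8 0; 1 -12.6 0 11 0"

```text
clock: 22.1
eef_pos: [0.6273, -0.2155, 0.1526]
tool_rot: [-0.001, 1.0, 0.001, -0.002]
ft_force: [-0.3, -0.3, -1.1]
grip_width: 0.0273
grasp_force: 59.3
```

>>> send_rows:
  motion: "1 0 0 0 0; 1 0 0 0 0; 1 0 0 0 0"

```text
clock: 22.4
eef_pos: [0.6273, -0.2168, 0.1598]
tool_rot: [0.0, 1.0, -0.0, 0.001]
ft_force: [0.3, -0.4, 0.4]
grip_width: 0.0274
grasp_force: 59.2
```

```bash
python3 - <<'E'
from h import *
im,m=snap('wrist','w8.png'); o=bot.get_obs(); P=o['eef_pos']; print(P,o['grip_width'],o['grasp_force'])
print(proj(m,[P[0],P[1],P[2]-.0286]),proj(m,[P[0],P[1],P[2]-.0286+.093]),proj(m,[.627,-.219,.024]))
for n in ['bottle_block','tin_block']:
    for b in boxes_of('wrist',n)[:2]:
        r=b['rect']; print(n,b['conf'],np.round(r,1),at(m,r[0],r[1],.024).round(4))
E
```

```text
[ 0.62763326 -0.21684301  0.16052808] 0.027576766682637706 59.21351373195648
(np.float64(284.1796958990126), np.float64(255.13746704552267)) (np.float64(283.68972289880776), np.float64(398.37673518155776)) (np.float64(281.78920828415227), np.float64(197.68733604891207))
bottle_block 0.62 [186.1 202.5  73.8  77.4] [ 0.6313 -0.2993  0.024 ]
bottle_block 0.56 [284.2 197.6 100.8  95.1] [ 0.6269 -0.217   0.024 ]
tin_block 0.63 [181.6 193.8 101.1 102.4] [ 0.6237 -0.3023  0.024 ]
```

View pics/w8.png

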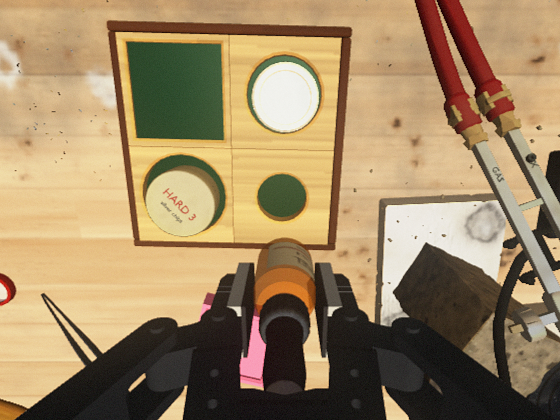

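>>> send_rows:
  motion: "1 0 -0.2 3 0; 1 0 -0.2 6 0; 1 0 -0.2 8.5 0; 1 0 -0.2 9.5 0; 1 0 -0.2 9.5 0"

```text
clock: 23.05
eef_pos: [0.6261, -0.2182, 0.0626]
tool_rot: [-0.0, 1.0, 0.0, -0.001]
ft_force: [0.0, 0.0, -0.4]
grip_width: 0.0276
grasp_force: 59.2
```

>>> send_rows:
  motion: "1 0 0 0 0; 1 0 0 0 0; 1 0 0 0.7 0; 1 0 0 1.4 0; 1 0 0 1.4 0"

```text
clock: 23.55
eef_pos: [0.6259, -0.218, 0.0479]
tool_rot: [-0.0, 1.0, 0.0, -0.001]
ft_force: [-0.6, -0.2, -1.1]
grip_width: 0.0274
grasp_force: 59.2
```

>>> send_rows:
  motion: "1 0 0 0 0; 1 0 0 0.5 0; 1 0 0 1 0; 1 0 0 1 0; 1 0 0 1 0"

```text
clock: 24.05
eef_pos: [0.6267, -0.2183, 0.039]
tool_rot: [-0.0, 1.0, 0.0, -0.0]
ft_force: [0.3, -0.3, -0.2]
grip_width: 0.0276
grasp_force: 59.3
```

>>> send_rows:
  motion: "0.1 0 0 0 0; 0 0 0 0 0; 0 0 0 0 0; 0 0 0 0 0; 0 0 0 0 0"

```text
clock: 24.55
eef_pos: [0.6269, -0.2184, 0.0394]
tool_rot: [-0.0, 1.0, -0.0, 0.0]
ft_force: [0.0, -0.1, 0.1]
grip_width: 0.0431
grasp_force: 0.0
```

>>> send_rows:
  motion: "0 0 0 -2 0; 0 0 0 -5 0; 0 0 0 -9 0; 0 0 0 -13 0; 0 0 0 -17 0"

```text
clock: 25.05
eef_pos: [0.6266, -0.2183, 0.2109]
tool_rot: [-0.0, 1.0, 0.0, -0.0]
ft_force: [1.1, 0.2, 0.4]
grip_width: 0.0428
grasp_force: 0.0
```

>>> send_rows:
  motion: "0 2 0 -4 0; 0 6 0 -6 0; 0 10 0 -6 0; 0 14 2 -6 0; 0 16 5 -6 0"

```text
clock: 25.55
eef_pos: [0.4639, -0.1689, 0.2698]
tool_rot: [0.002, 1.0, -0.0, -0.0]
ft_force: [0.9, 0.1, 1.8]
grip_width: 0.0427
grasp_force: 0.0
```

>>> send_rows:
  motion: "-1 0 5 0 0; -1 0 10 0 0; -1 0 15 0 0; -1 0 20 0 0; -1 -1 22 2 0"

```text
clock: 26.05
eef_pos: [0.4775, 0.0554, 0.2522]
tool_rot: [-0.002, 1.0, 0.001, 0.003]
ft_force: [0.4, -0.5, -0.9]
grip_width: 0.0856
grasp_force: 0.0
```

>>> send_rows:
  motion: "-1 0 0 4 0; -1 0 0 8 0; -1 0 0 11 0; -1 0 0 11 0; -1 0 0 11 0"

```text
clock: 26.55
eef_pos: [0.4768, 0.0516, 0.1398]
tool_rot: [-0.0, 1.0, -0.0, -0.0]
ft_force: [1.0, -1.0, 0.7]
grip_width: 0.0854
grasp_force: 0.0
```

```bash
python3 - <<'E'
from h import *
im,m=snap('wrist','w9.png'); o=bot.get_obs(); P=o['eef_pos']; print(P,o['grip_width'],o['clock'])
print(proj(m,[.5033,.0502,.012]))
for n,z in [('bench_block',.012)]:
    for b in boxes_of('wrist',n)[:2]:
        r=b['rect']; print(n,b['conf'],np.round(r,1),at(m,r[0],r[1],z).round(4))
E
```

```text
[0.4779653  0.05163703 0.1409053 ] 0.08554973875308476 26.6
(np.float64(282.72673870605547), np.float64(231.35742240408732))
bench_block 0.7 [290.5 230.3  66.3  70.6] [0.5023 0.0567 0.012 ]
```

View pics/w9.png

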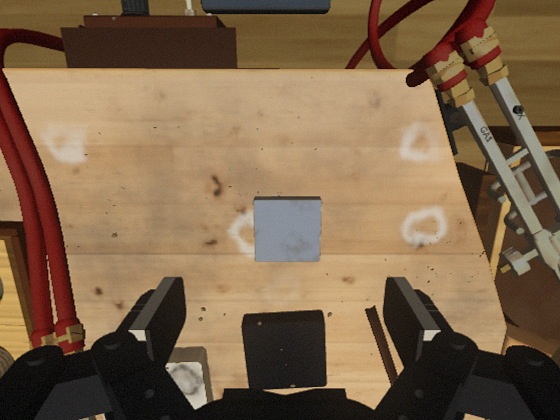

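>>> send_rows:
  motion: "-1 -1.2 0.35 3 0; -1 -2.35 0.35 6 0; -1 -2.35 0.35 9 0; -1 -2.35 0.35 11 0; -1 -2.35 0.35 11 0"

```text
clock: 27.15
eef_pos: [0.4996, 0.0549, 0.0285]
tool_rot: [0.0, 1.0, -0.0, -0.001]
ft_force: [0.0, 0.3, 0.2]
grip_width: 0.0857
grasp_force: 0.0
```

>>> send_rows:
  motion: "-1 0 0 0 0; -1 0 0 1 0; -1 0 0 2 0; -1 0 0 2.6 0; -1 0 0 2.6 0"

```text
clock: 27.65
eef_pos: [0.4994, 0.055, 0.0024]
tool_rot: [-0.0, 1.0, -0.0, -0.001]
ft_force: [-0.3, -0.1, 0.4]
grip_width: 0.0851
grasp_force: 0.0
```

>>> send_rows:
  motion: "-1 0 0 0 0; -1 0 0 0 0; -1 0 0 0 0"

```text
clock: 27.95
eef_pos: [0.5006, 0.0551, 0.0036]
tool_rot: [-0.0, 1.0, 0.0, 0.0]
ft_force: [0.1, 0.7, 0.2]
grip_width: 0.0854
grasp_force: 0.0
```

>>> send_rows:
  motion: "-1 -0.1 0 0.1 0; 1 -0.1 0 0.1 0; 1 -0.1 0 0.1 0; 1 -0.1 0 0.1 0; 1 -0.1 0 0.1 0"

```text
clock: 28.45
eef_pos: [0.5016, 0.055, 0.0029]
tool_rot: [-0.0, 1.0, -0.0, 0.0]
ft_force: [-1.2, -0.7, 4.9]
grip_width: 0.054
grasp_force: 63.1
```

>>> send_rows:
  motion: "1 0 0 0 0; 1 0 0 0 0; 1 0 0 0 0; 1 0 0 0 0; 1 0 0 0 0"

```text
clock: 28.95
eef_pos: [0.5016, 0.055, 0.0029]
tool_rot: [-0.0, 1.0, -0.0, 0.0]
ft_force: [-1.5, -0.5, 5.0]
grip_width: 0.054
grasp_force: 63.1
```

>>> send_rows:
  motion: "1 0 0 -2 0; 1 0 0 -5 0; 1 0 0 -9 0; 1 0 0 -9 0; 1 0 0 -9 0"

```text
clock: 29.45
eef_pos: [0.5016, 0.0552, 0.0925]
tool_rot: [-0.0, 1.0, 0.0, 0.001]
ft_force: [-0.4, 0.9, -3.7]
grip_width: 0.0539
grasp_force: 65.0
```

>>> send_rows:
  motion: "1 1 0 -4 0; 1 2 0 -8 0; 1 4 0 -12 0; 1 4 0 -16 0; 1 4 -2 -16.5 0"

```text
clock: 29.95
eef_pos: [0.4627, 0.0365, 0.2604]
tool_rot: [-0.002, 1.0, 0.001, 0.003]
ft_force: [1.4, -0.1, -3.5]
grip_width: 0.0534
grasp_force: 65.5
```

>>> send_rows:
  motion: "1 0 -5 0 0; 1 0 -10 0 0; 1 0 -15 0 0; 1 0 -20 0 0; 1 -2 -24 0 0"

```text
clock: 30.45
eef_pos: [0.4784, -0.2069, 0.2549]
tool_rot: [0.001, 1.0, 0.001, -0.003]
ft_force: [2.2, 1.1, -2.5]
grip_width: 0.054
grasp_force: 65.5
```

>>> send_rows:
  motion: "1 -2 -5 0 0; 1 -5 -9.5 2 0; 1 -6.2 -9.5 6 0.02; 1 -6.2 -9.5 10 0.02; 1 -6.2 -9.5 12 0.02"

```text
clock: 30.95
eef_pos: [0.5396, -0.2985, 0.1287]
tool_rot: [0.01, 1.0, 0.003, -0.006]
ft_force: [-1.3, 0.2, -3.8]
grip_width: 0.0536
grasp_force: 65.5
```

>>> send_rows:
  motion: "1 0 0 0 0; 1 0 0 0 0; 1 0 0 0 0"

```text
clock: 31.25
eef_pos: [0.5443, -0.3002, 0.1386]
tool_rot: [0.01, 1.0, -0.001, 0.001]
ft_force: [0.4, -0.2, -2.2]
grip_width: 0.0534
grasp_force: 65.5
```

```bash
python3 - <<'E'
from h import *
im,m=snap('wrist','w10.png'); o=bot.get_obs(); P=o['eef_pos']; print(P,o['tool_rot'],o['grip_width'],o['grasp_force'])
z=P[2]-.0029
print(proj(m,[P[0],P[1],z+.012]),proj(m,[.543,-.300,.024]))
for n in ['plate_block']:
    for b in boxes_of('wrist',n)[:2]:
        r=b['rect']; print(n,b['conf'],np.round(r,1),at(m,r[0],r[1],.024).round(4))
E
```

```text
[ 0.54449127 -0.3003723   0.13915901] [ 9.81753362e-03  9.99950371e-01 -7.96343315e-04  1.49603781e-03] 0.053658839657164066 65.49505233764648
(np.float64(283.9549723930686), np.float64(292.4714095393101)) (np.float64(284.8078979767762), np.float64(204.05176714866445))
plate_block 0.88 [321.2 386.5  65.8  20.8] [ 0.7233 -0.2691  0.024 ]
plate_block 0.67 [289.4 187.  112.1  78.6] [ 0.5294 -0.2962  0.024 ]
```

View pics/w10.png

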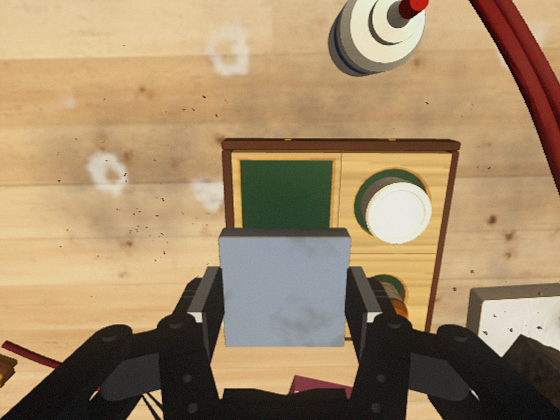

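>>> send_rows:
  motion: "1 0 0.2 3 0; 1 0 0.2 6 0; 1 0 0.2 8.5 0; 1 0 0.2 9.5 0; 1 0 0.2 9.5 0"

```text
clock: 31.85
eef_pos: [0.5429, -0.2975, 0.0417]
tool_rot: [0.01, 1.0, 0.0, -0.001]
ft_force: [-0.8, 0.1, -2.9]
grip_width: 0.0536
grasp_force: 65.5
```

>>> send_rows:
  motion: "1 0 0 0 0; 1 0 0 0 0; 1 0 0 1 0; 1 0 0 1.5 0; 1 0 0 1.5 0"

```text
clock: 32.35
eef_pos: [0.5425, -0.2974, 0.0261]
tool_rot: [0.01, 1.0, 0.001, -0.001]
ft_force: [-1.2, -0.1, -2.6]
grip_width: 0.0536
grasp_force: 65.5
```

>>> send_rows:
  motion: "1 0 0 0 0; 1 0 0 0 0; 1 0 0 0.4 0; 1 0 0 0.4 0; 1 0 0 0.4 0"

```text
clock: 32.85
eef_pos: [0.5433, -0.2978, 0.0231]
tool_rot: [0.01, 1.0, 0.0, -0.0]
ft_force: [-0.1, 0.0, -3.6]
grip_width: 0.0534
grasp_force: 65.5
```

>>> send_rows:
  motion: "-0.4 0 0 0 0; -0.4 0 0 0 0; -0.4 0 0 0 0; -0.4 0 0 0 0; -0.4 0 0 0 0"

```text
clock: 33.35
eef_pos: [0.5436, -0.298, 0.0236]
tool_rot: [0.01, 1.0, -0.0, 0.0]
ft_force: [0.5, -0.9, 0.5]
grip_width: 0.06
grasp_force: 0.0
```

>>> send_rows:
  motion: "-0.4 0 0 -2 0; -0.4 0 0 -5 0; -0.4 0 0 -9 0; -0.4 0 0 -13 0; -0.4 0 0 -17 0"

```text
clock: 33.85
eef_pos: [0.5432, -0.2978, 0.1949]
tool_rot: [0.01, 1.0, -0.0, -0.0]
ft_force: [1.3, -0.4, -0.1]
grip_width: 0.0599
grasp_force: 0.0
```

>>> send_rows:
  motion: "-0.4 4 -3 0 0; -0.4 8 -6 0 0; -0.4 10 -9 0 0; -0.4 10 -9 0 0; -0.4 10 -9 0 0"

```text
clock: 34.35
eef_pos: [0.4412, -0.3865, 0.1935]
tool_rot: [0.011, 1.0, 0.0, 0.0]
ft_force: [-0.0, -0.8, -0.3]
grip_width: 0.0599
grasp_force: 0.0
```

```bash
python3 - <<'E'
from h import *
im,_=snap('side'); t,m=snap('top')
a=cv2.resize(im[160:260,230:400],(680,400),interpolation=2); b=cv2.resize(t[170:270,250:350],(400,400),interpolation=2)
w,_=snap('wrist')
b=cv2.resize(b,(200,200))
c=np.zeros((600,800,3),np.uint8); c[:400,:680]=a; c[400:,:200]=b; c[400:,220:487]=cv2.resize(w,(267,200))
cv2.imwrite('pics/fin.png',c[...,::-1]); print(bot.get_obs()['eef_pos'],bot.get_obs()['clock'])
E
```

```text
[ 0.44248171 -0.38505586  0.19320723] 34.5
```

View pics/fin.png

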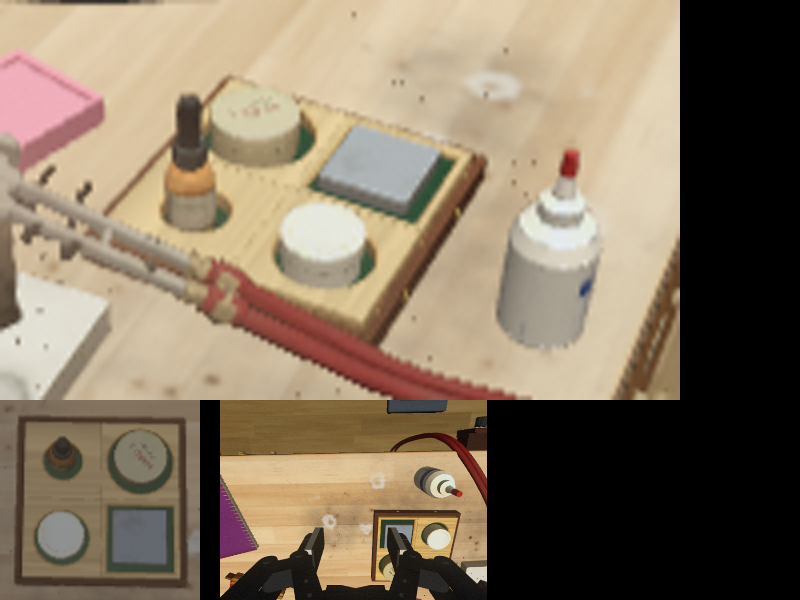

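The final views show all four items seated in their own pockets: bottle upright, plate flat, jar and tin level. The glue bottle has not moved.

```bash
python3 -c "
from h import *
print(workorder.job_done())"
```

```text
the job is handed in; nothing more can be done
None
```

The job is handed in at about 35 s: the flux jar, solder tin, dropper bottle and bench block each sit in their own pocket in the final views, the bottle is upright, and I left the glue bottle and rubber block alone; I don't have the judge's verdict.

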